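Press a shoe heel under a catch-guarded lever press

TASK

Take the top heel off the pile of two, leaving the lower one where it is, and lay it flat in the middle of the square bed of the grey lever press, either way round. Then flip the press's safety catch forward, pull the lever it guards all the way down onto the heel until it stops, and hold it there: finish with the gripper still holding the lever's grip down (it springs back up if let go).

Things in the scene. Friction and masses are not known exactly. Their poses are not given: they have to be found in the camera images.
- heel_top: upper of two identical loose D-shaped shoe heels of stacked leather (brown layers, black rubber top), stacked squarely beside the press; about 0.1 kg, 22 mm thick, 58 mm wide along y (flat parallel sides from x = 0 to +26 mm), x from -29 mm (round end) to +26 mm (straight end). Origin: in the underside, at the centre of the round end's arc; z up
- heel_under: the lower heel of the pile, same shape and frame, standing on the bench; it stays there
- press: small grey bench lever press, fixed. Origin on the bench under the middle of its bed; x to the press's back (front, -x, faces the robot within 0.2 rad), y to its left, z up. Base plate 225 x 155 x 15 mm, x -58..+168, y -110..+45. Bed: rubber-topped block 66 x 62 mm, top at z = 35, open in front and at the sides. Two cheeks 105 mm high at x = 115 carry the lever
- bed_top (a point): centre of the top of the press bed (35 mm above the bench)
- press_lever (a joint): angle of the lever about lever_hinge: 0 = raised, leaning 10 degrees back from vertical; grows as its top is pulled forward (-x of the press) and down; 1.745 = down on its stop, level over the bed. A spring lifts it if let go. The sprung pad meets a heel on the bed at about 1.69; holding at the stop takes about 10 N at the grip. With the catch at 0 it is blocked within 0.2 rad
- press_pad: sprung rubber-faced pressure pad 46 x 50 mm on the lever 115 mm from the hinge, coming down on the middle of the bed; it gives up to 9 mm with a force of 3 N at first touch and about 12 N at the lever's stop
- lever_grip: round bar at the lever's upper end, sticking out to the left (+y of the press) only, 78 mm long, with a rubber sleeve 17 mm in diameter from 22 to 74 mm out; origin at the lever's end, 190 mm from the hinge. Can be pinched from above, fingers closing along the press's x; it turns freely on the lever, so it need not slip in the pads
- grip_mid (a point): middle of the grip's rubber sleeve, 48 mm to the left of the lever, 190 mm from the hinge axis; on a raised lever 272 mm above the bench, on a lowered one 85 mm
- lever_hinge (a point): on the lever's hinge axis (parallel to the press's y), at x = 115, y = 0, z = 85 mm of the press
- press_catch (a joint): angle of the safety catch about catch_hinge: 0 = upright, its shoulder standing under a dog on the lever's shaft and blocking the lever; grows as its top is flipped forward (to -x of the press); 1.15 = flipped fully forward on its stop. It stays where it is left (about 1 N at the knob)
- catch_knob (a point): middle of the catch's round knob, a bar 15 mm in diameter parallel to the press's y, on the right (-y) of the catch's stem; free from 15 mm inward of this point to 16 mm outward; 118 mm from the hinge axis, 145 mm above the bench when upright, 54 mm when flipped. Can be pinched from above, fingers closing along the press's x
- catch_hinge (a point): on the catch's hinge axis (parallel to the press's y), at x = 94, y = -82, z = 30 mm of the press
Mind the look-alikes: they are no part of the job. Leave any purple or white look-alike of the heel_top alone.

How it is judged:
By the outcome, as a careful person would: the job done as asked, in the order asked, and still so for the second after the job is handed in, while the arm keeps its last pose, push and grip.
It also fails if it takes over 69 s, if anything falls off the work surface, if the arm or the gripper's body presses on something with over 40 N, if the wrist force passes 120 N, or if a joint passes its speed limit or range.

ROBOT

A 6-joint arm with a two-finger parallel gripper is mounted at the origin on a cart in front of the work surface, level with it; the furniture and walls round the work are solid. World frame = base frame: x ahead of the robot, y to its left, z up, the work surface at z = 0. Lengths are in m, angles in rad, forces in N, time in s.
With the tool pointing down it reaches from about 0.275 to 0.825 m from the base axis. Payload 4.9 kg.
Tool frame: the origin (TCP) lies midway between the tips of the shut fingers; the grasp point (between the pads) lies 19 mm behind it (bot.grip_depth is the distance from the TCP to the grasp point, in m); z points along the fingers, y is the line along which they close (so a half turn about z gives the same grasp; the last joint's range is limited). The gripper opens to 85 mm and grips with 20 to 120 N. Pads are 22 mm wide; open, the fingers measure 114 mm over their backs; the gripper's body (76 mm by 85 mm) begins 54 mm behind the grasp point. The pads swing forward as they close: fully open they stand 13 mm farther back than shut.
Start: joints at [-1.37, 0.326, -0.193, 1.052, 0, 1.437], TCP at [0.181, -0.519, 0.231] pointing down, gripper open.
Joint ranges: [-2.65, 2.65], [-0.97, 1.79], [-1.3, 1.35], [-1.93, 2.1], [-1.47, 1.37], [-3.14, 3.14]. Speed limits (rad/s): [2.57, 2.57, 3.14, 3.14, 3.14, 3.14].

INTERFACE

Orientations are given as a unit quaternion [w, x, y, z].
In Python, from cell import bot gives the robot as it stands. Calls block until the motion is done:
- bot.move_pose(position, orientation): joint-space move of the TCP to a pose.
- bot.move_linear(position, speed=0.15, rotation=None, until_force=None): straight line of the TCP; rotation=None keeps the orientation; speed is the mean speed in m/s. With until_force (N) it stops when the force on the tool has changed by that much, and returns True; else False.
- bot.goto_joints(angles): joint-space move.
- bot.set_gripper(opening, grasp_force=None): opening from 0.0 (shut) to 1.0 (fully open); grasp_force is the grip in N (None keeps the last); returns when the fingers have stopped.
- bot.wait(seconds).
- bot.solve_ik(position, orientation): joint angles nearest the present ones, or None.
- bot.camera(name): name is "scene" or "top" or "wrist"; returns the picture (480x640x3 uint8, red, green, blue); there is no depth.
- bot.calibration(name): a dict with "mtx" (3x3 intrinsics, pixels), "extrinsics" (4x4, takes a point from world to camera coordinates); the wrist camera has in their place "hand_eye" (4x4, takes a point from camera to tool coordinates, whose origin is the TCP and whose axes are the flange's). Camera axes: x right, y down, z forward; pixel columns grow to the right and rows downward; lengths in m; the calibration is good to about 2 mm. A picture is of the moment at which its call begins: read the wrist's pose just before it. calibration takes no time and is no camera call.
A pose or a line that the arm cannot do raises bot.PlanningError and nothing moves.
- bot.close_job(): hands the job in; it is judged then, once.
Trained networks look in the newest picture that a camera, given by its name, has taken for a name from the list of things; names that differ only in an ending like _2 or _b are one class to them, and where a whole thing is asked for, a point or a joint stands for the part that bears it (a point fixed in the world has none). Each returns a list of dicts, best first, with "confidence" (0 to 1); they miss things now and then, are a little off and sometimes report something else, mostly with a low value. They report only what shows in the picture. A call takes as long as a camera call. They do not tell look-alikes from the thing itself.
- bot.search_frame(camera, thing): "bbox" ([left, top, width, height] in pixels, round what is visible of it).
Readings, each from a call of its own:
- bot.read_clock(): time.
- bot.read_joint_positions(): joint angles.
- bot.read_joint_vel(): joint speeds.
- bot.read_joint_efforts(): joint torques, N m.
- bot.read_position(): TCP position.
- bot.read_tool_rot(): TCP orientation.
- bot.read_ft_force(): force on the tool from outside, world axes, zero at the start.
- bot.read_moment(): the same for the moment, N m.
- bot.read_gripper_width(): opening from 0.0 (shut) to 1.0 (fully open).
- bot.read_finger_force(): force on a finger pad.
Only numpy, scipy, OpenCV 4.12 (cv2) and the standard library are available. Lean on these libraries where they do the work, as an engineer would, in place of code of your own. Each camera call takes 0.05 s, during which the arm holds its last target. There are 200 camera calls.

## Working session

There is one attempt and no reset: what is moved stays moved. The work goes in short steps, each a Python script; the robot and the scene stay as the last script left them, time stands still between calls to the robot, and variables do not carry over. Pictures are saved under pics/ and viewed, at most 10 in all, crops included, and the job is handed in when it is done.

```bash
mkdir -p pics; ls
python3 - <<'E'
from cell import bot
import cv2, numpy as np
for c in ["scene","top"]:
    im=bot.camera(c); cv2.imwrite(f"pics/{c}0.png",im[:,:,::-1])
    k=bot.calibration(c); print(c,k["mtx"].round(1).tolist(),k["extrinsics"].round(4).tolist())
    for t in ["heel_top","press","catch_knob","lever_grip","press_pad"]:
        print(t,[(d["bbox"],round(d["confidence"],2)) for d in bot.search_frame(c,t)][:4])
print(bot.calibration("wrist"), bot.read_tool_rot(), bot.read_clock())
E
```

```text
pics
scene [[509.2, 0.0, 313.9], [0.0, 509.2, 238.6], [0.0, 0.0, 1.0]] [[-0.8978, -0.4399, -0.0215, 0.4929], [-0.191, 0.4328, -0.881, 0.2658], [0.3968, -0.7869, -0.4726, 0.7186], [0.0, 0.0, 0.0, 1.0]]
heel_top [([352.1, 241.7, 26.6, 19.7], 0.9), ([328.4, 272.8, 32.1, 30.3], 0.82), ([386.8, 266.6, 32.7, 25.0], 0.73)]
press [([170.9, 189.1, 182.5, 195.7], 0.7)]
catch_knob [([266.9, 243.8, 28.1, 65.1], 0.81)]
lever_grip [([174.9, 195.8, 30.4, 26.6], 0.97)]
press_pad [([218.8, 221.5, 27.3, 42.7], 0.96)]
top [[542.8, 0.0, 335.7], [0.0, 542.8, 240.7], [0.0, 0.0, 1.0]] [[0.0058, -0.9999, 0.0116, -0.026], [-0.9807, -0.0079, -0.1953, 0.5951], [0.1953, -0.0103, -0.9807, 1.0804], [0.0, 0.0, 0.0, 1.0]]
heel_top [([424.3, 255.7, 29.9, 29.0], 0.94), ([373.7, 253.9, 27.2, 31.0], 0.79), ([402.6, 302.2, 32.8, 29.9], 0.66)]
press [([224.8, 164.3, 118.9, 137.4], 0.62)]
catch_knob [([317.3, 223.0, 27.6, 22.4], 0.59), ([220.9, 162.0, 124.2, 144.0], 0.52)]
lever_grip [([225.3, 166.1, 41.2, 11.9], 0.67)]
press_pad [([263.0, 193.2, 25.2, 16.5], 0.76), ([316.8, 225.6, 24.8, 14.8], 0.54)]
{'mtx': array([[356.75926015,   0.        , 323.04639203],
       [  0.        , 356.75926015, 236.7056956 ],
       [  0.        ,   0.        ,   1.        ]]), 'hand_eye': array([[ 4.74585598e-04, -9.58054187e-01, -2.86586721e-01,
         7.24549676e-02],
       [ 9.99999886e-01,  4.70009574e-04,  8.47593479e-05,
        -8.18514601e-04],
       [ 5.34944544e-05, -2.86586728e-01,  9.58054301e-01,
        -1.43459142e-01],
       [ 0.00000000e+00,  0.00000000e+00,  0.00000000e+00,
         1.00000000e+00]])} [ 1.49294341e-05  9.86018046e-01  1.66638571e-01 -3.11858942e-06] 0.6
```

Run:
```python
import cv2
a=cv2.imread("pics/top0.png")[140:340,200:480]; cv2.imwrite("pics/topc.png",cv2.resize(a,(784,560),interpolation=cv2.INTER_CUBIC))
a=cv2.imread("pics/scene0.png")[170:400,150:440]; cv2.imwrite("pics/scenec.png",cv2.resize(a,(756,600),interpolation=cv2.INTER_CUBIC))
```

```text
(no output)
```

View pics/topc.png

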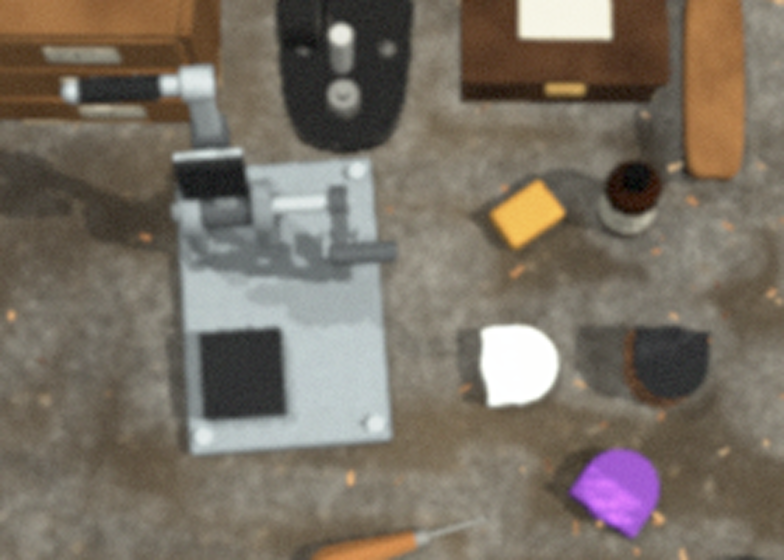

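View pics/scenec.png

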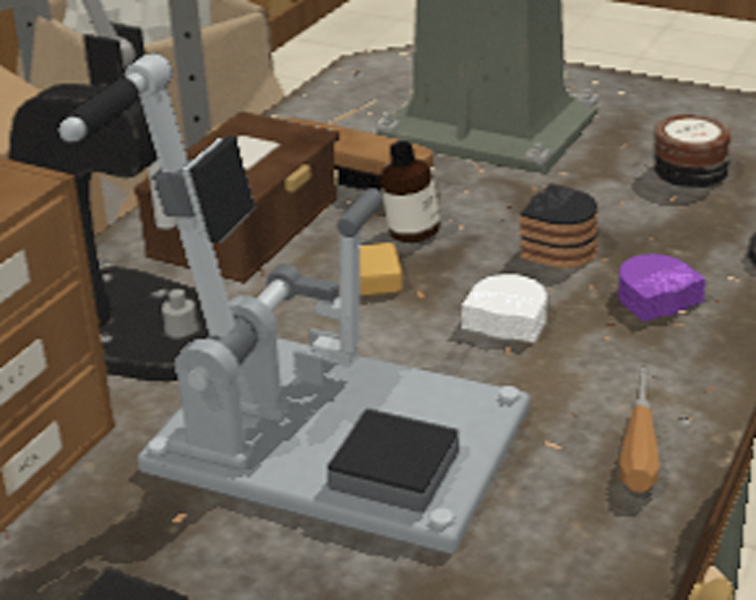

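The top view shows the pile at crop (668,362), i.e. px (438,269), and the bed centred at crop (243,373). The scene view shows the catch upright and the lever raised. The white and purple heels are look-alikes. Next I'll fit the press pose to the corners I picked in both views.

```bash
cat > h.py <<'E'
import numpy as np, cv2
from scipy.optimize import least_squares
from scipy.spatial.transform import Rotation as R
from cell import bot
def proj(c,P):
    k=bot.calibration(c); E=k["extrinsics"]; q=(E[:3,:3]@np.atleast_2d(P).T).T+E[:3,3]; u=(k["mtx"]@q.T).T; return u[:,:2]/u[:,2:]
def ray(c,uv,z):
    k=bot.calibration(c); E=k["extrinsics"]; return hit(k["mtx"],E[:3,:3].T,-E[:3,:3].T@E[:3,3],uv,z)
def hit(K,Rw,o,uv,z):
    d=Rw@np.linalg.solve(K,[uv[0],uv[1],1]); return o+d*(z-o[2])/d[2]
def wrist_hit(p,q,uv,z):
    k=bot.calibration("wrist"); H=k["hand_eye"]; T=np.eye(4); T[:3,:3]=R.from_quat(np.roll(q,-1)).as_matrix(); T[:3,3]=p; W=T@H
    return hit(k["mtx"],W[:3,:3],W[:3,3],uv,z)
def down(yaw): # tool z down, tool y (closing line) at angle yaw+90deg, tool x along yaw
    m=np.array([[np.cos(yaw),np.sin(yaw),0],[np.sin(yaw),-np.cos(yaw),0],[0,0,-1]]); return np.roll(R.from_matrix(m).as_quat(),1)
def W(pose,P): # press->world
    x,y,a=pose; P=np.asarray(P,float); c,s=np.cos(a),np.sin(a)
    return np.stack([x+c*P[...,0]-s*P[...,1],y+s*P[...,0]+c*P[...,1],P[...,2]],-1)
E
python3 - <<'E'
from h import *
lh=lambda r,th,y:(115+r*np.sin(np.radians(10)),y,85+r*np.cos(np.radians(10)))
pts=[((33,31,35),(200,333),(330,462)),((33,-31,35),(278,327),(368,411)),((-33,-31,35),(286,413),(458,443)),((-33,31,35),(206,418),(415,493)),
((168,-110,15),(372,158),None),((-58,-110,15),(390,438),(528,398)),((-58,45,15),(190,453),(455,541)),((168,45,15),None,(140,460)),
(lh(190,0,48),(118,88),(103,108)),((97,-100,145),None,None)]
def res(v,full=False):
    r=[]
    for P,t,s in pts:
        w=W(v,np.array(P)/1000)
        if t: r.append(proj("top",w)[0]-(np.array(t)/2.8+[200,140]))
        if s: r.append(proj("scene",w)[0]-(np.array(s)/2.607+[150,170]))
    return np.array(r) if full else np.ravel(r)
f=least_squares(res,[0.5,0.15,0],loss="soft_l1"); print(f.x.round(4)); print(res(f.x,True).round(1).tolist())
print("catch hinge",W(f.x,[.094,-.082,.03]))
print("knob", [ray("top",np.array(p)/2.8+[200,140],.145).round(4).tolist() for p in((362,250),(395,250))],ray("scene",np.array((360,213))/2.607+[150,170],.145))
print("heel",ray("top",np.array((668,362))/2.8+[200,140],.044))
k=W(f.x,[.067,-.1,.145]);print(k)
E
```

```text
[0.53   0.084  0.0778]
[[-1.5, -0.5], [-1.1, 0.8], [-0.2, -0.4], [-0.3, -1.8], [-1.2, -0.3], [0.9, -5.7], [-2.1, -0.0], [3.8, -1.6], [-1.3, -0.9], [-0.2, 0.9], [2.2, -2.8], [-1.4, 0.7], [0.2, -0.7], [-2.0, -2.2], [0.2, 0.2], [0.6, -0.5]]
catch hinge [0.63004761 0.00953463 0.03      ]
knob [[0.6006, -0.0084, 0.145], [0.6008, -0.0313, 0.145]] [ 0.59707254 -0.00285704  0.145     ]
heel [ 0.53841663 -0.23939383  0.044     ]
[ 0.6045273  -0.01050817  0.145     ]
```

Run:
```python
from h import *
q=down(np.pi); P=[.545,-.239,.17]
print(bot.solve_ik(P,q)); bot.move_pose(P,q)
p,r=bot.read_position(),bot.read_tool_rot(); im=bot.camera("wrist"); np.save("wp.npy",np.r_[p,r]); print(p,r,bot.read_clock())
cv2.imwrite("pics/w1.png",im[:,:,::-1]); print([d["bbox"] for d in bot.search_frame("wrist","heel_top")])
```

```text
[-0.53727023  0.45374488 -0.16255129  0.95450016  0.         -0.53727023]
[ 0.5447868  -0.23966761  0.17010993] [ 1.92102466e-05  7.26599143e-04  9.99999719e-01 -1.84588021e-04] 2.3667
[[417.4, 175.2, 77.6, 73.7], [286.4, 180.9, 73.1, 73.5], [549.9, 139.9, 88.9, 242.7]]
```

View pics/w1.png

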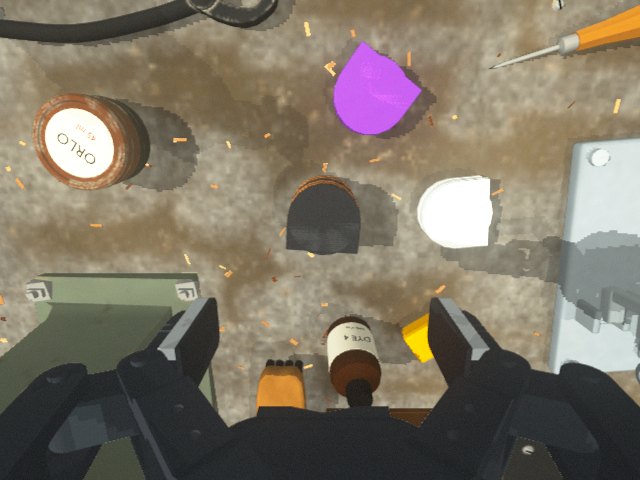

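Run:
```python
from h import *
w=np.load("wp.npy")
for uv in [(286,250),(358,253),(289,215),(361,217),(324,180)]: print(uv,wrist_hit(w[:3],w[3:],uv,.044).round(4))
T=np.array((637,178))/2.8+[200,140];S=np.array((403,146))/2.607+[150,170]
f=least_squares(lambda X:np.r_[proj("top",X)[0]-T,proj("scene",X)[0]-S],[.6,-.2,.05]);print("cap",f.x,f.cost)
T=np.array((668,362))/2.8+[200,140];print(ray("top",T,.044))
```

```text
(286, 250) [ 0.5628 -0.2686  0.044 ]
(358, 253) [ 0.5654 -0.2111  0.044 ]
(289, 215) [ 0.5342 -0.2654  0.044 ]
(361, 217) [ 0.5358 -0.2096  0.044 ]
(324, 180) [ 0.5072 -0.2383  0.044 ]
cap [ 0.67214052 -0.21228573  0.08282412] 0.3733956730101394
[ 0.53841663 -0.23939383  0.044     ]
```

Run:
```python
from h import *
y=-.06; q=down(np.pi+y); g=np.array([.548,-.2389])
bot.set_gripper(1.0,40)
bot.move_pose([*g,.075],q); bot.move_linear([*g,.024],.06,until_force=8)
print(bot.read_position())
bot.set_gripper(0.0,40); print("w",bot.read_gripper_width()*85,bot.read_finger_force())
bot.move_linear([*g,.08],.08); print(bot.read_gripper_width()*85)
bot.move_linear([*g,.20],.25)
P=[.541,-.03,.20]; bot.move_pose(P,down(np.pi+.078))
p,r=bot.read_position(),bot.read_tool_rot(); im=bot.camera("wrist"); np.save("wp2.npy",np.r_[p,r]); cv2.imwrite("pics/w2.png",im[:,:,::-1])
print(bot.read_gripper_width()*85,bot.read_clock())
```

```text
[ 0.54829506 -0.2390635   0.02426073]
w 57.13528138193393 44.06088441610336
56.845111486642146
56.86626677782136 6.8583
```

View pics/w2.png

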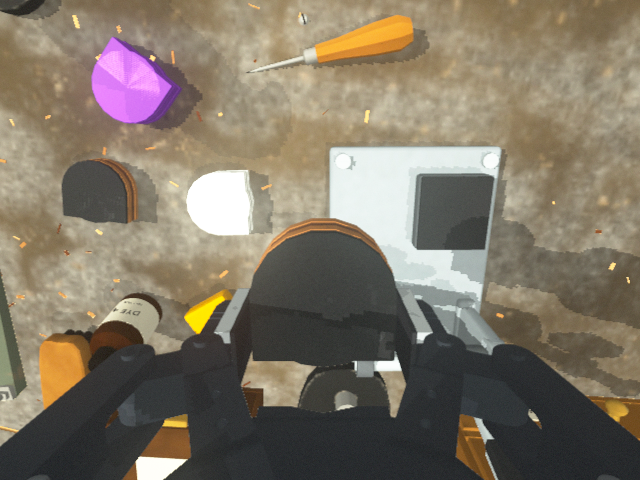

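The lower heel stayed in place, and one heel is held squarely at 57 mm opening. In this view the bed top spans about (420,175) to (490,249), and the plate's front corners are at (330,148) and (501,148).

Run:
```python
from h import *
w=np.load("wp2.npy"); H=lambda uv,z:wrist_hit(w[:3],w[3:],uv,z)
c=[H(u,.035) for u in [(419,175),(493,177),(490,249),(415,248)]]; print(np.round(c,4).tolist(),np.mean(c,0))
a,b=H((330,148),.015),H((501,148),.015); print(a,b,np.linalg.norm(a-b)); print(W([.53,.084,.0778],np.array([[-.058,-.11,.015],[-.058,.045,.015]])))
```

```text
[[0.4978, 0.0489, 0.035], [0.4946, 0.1124, 0.035], [0.559, 0.1236, 0.035], [0.5634, 0.0555, 0.035]] [0.52872404 0.08509927 0.035     ]
[ 0.48230074 -0.0285062   0.015     ] [0.47043276 0.12366247 0.015     ] 0.1526307811981245
[[ 0.48072481 -0.03017511  0.015     ]
 [ 0.46867797  0.12435603  0.015     ]]
```

Run:
```python
from h import *
pose=[.5295,.0845,.0778]; q=down(np.pi+.0778)
t=W(pose,[.0115,0,0])
bot.move_linear([t[0],t[1],.20],.2); bot.move_linear([t[0],t[1],.06],.15)
print(bot.move_linear([t[0],t[1],.033],.03,until_force=5),bot.read_position())
bot.set_gripper(1.0); bot.move_linear([t[0],t[1],.20],.2)
b=W(pose,[.0115,-.115,.20]); bot.move_linear(b,.2)
p,r=bot.read_position(),bot.read_tool_rot(); im=bot.camera("wrist"); np.save("wp3.npy",np.r_[p,r]); cv2.imwrite("pics/w3.png",im[:,:,::-1]); print(bot.read_clock())
```

```text
True [0.54063758 0.08546984 0.03758135]
11.5167
```

View pics/w3.png

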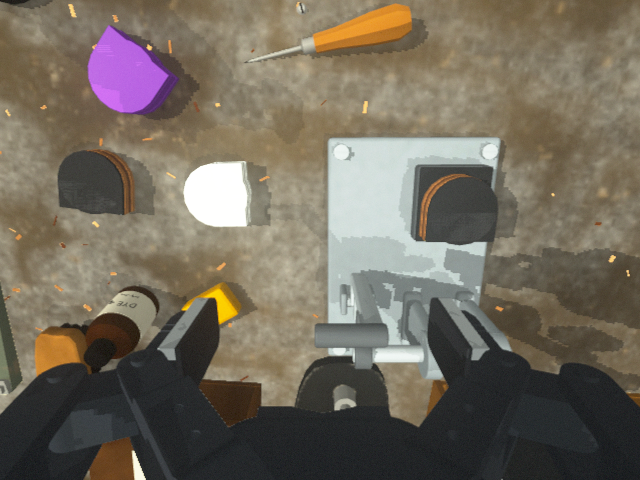

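The heel lies flat on the bed. The catch knob bar spans columns 316–387 at row 335.

Run:
```python
from h import *
w=np.load("wp3.npy"); H=lambda uv,z:wrist_hit(w[:3],w[3:],uv,z)
pose=np.array([.5295,.0845,.0778]); c,s=np.cos(pose[2]),np.sin(pose[2])
inv=lambda p:(np.array([[c,s],[-s,c]])@(np.asarray(p)[:2]-pose[:2])).round(4)
for n,u,z in [("knobL",(316,335),.145),("knobR",(387,335),.145),("stemL",(356,330),.145),("hL",(440,185),.057),("hRt",(497,205),.057),("hround",(466,174),.057),("hstr",(460,243),.057),("hstrL",(427,240),.057),("hside",(430,205),.057)]: print(n,inv(H(u,z)),H(u,z).round(4))
```

```text
knobL [ 0.0609 -0.1181] [ 0.5994 -0.0285  0.145 ]
knobR [ 0.061  -0.0733] [0.596  0.0162 0.145 ]
stemL [ 0.0574 -0.0929] [ 0.5939 -0.0037  0.145 ]
hL [-0.0209 -0.0197] [0.5102 0.0632 0.057 ]
hRt [-0.0046  0.0283] [0.5227 0.1123 0.057 ]
hround [-0.0296  0.0001] [0.4999 0.0823 0.057 ]
hstr [0.0279 0.0017] [0.5572 0.0883 0.057 ]
hstrL [ 0.0253 -0.0263] [0.5567 0.0602 0.057 ]
hside [-0.0046 -0.0264] [0.527  0.0579 0.057 ]
```

Run:
```python
from h import *
pose=[.5295,.0845,.0778]; q=down(np.pi+.0778); G=bot.grip_depth
K=lambda f,dz=0:W(pose,[.094-.118*np.sin(f),-.104,.03+.118*np.cos(f)-G+dz])
f0=.283
bot.set_gripper(.6,20); bot.move_linear(K(f0,.06),.2); bot.move_linear(K(f0),.1,until_force=8)
print(bot.read_position(),K(f0)); bot.set_gripper(0.0,20); print(bot.read_gripper_width()*85,bot.read_ft_force())
for f in np.linspace(f0,1.366,9)[1:]:
    h=bot.move_linear(K(f),.12,until_force=25); print(round(f,2),h,bot.read_position().round(4),bot.read_ft_force().round(1))
    if h: break
print(bot.move_linear(K(1.40),.05,until_force=12),bot.read_ft_force().round(1),bot.read_gripper_width()*85)
im=bot.camera("scene"); cv2.imwrite("pics/s2.png",cv2.resize(im[170:400,150:440,::-1],(756,600))); print(bot.read_clock())
```

```text
[ 0.59734675 -0.01481268  0.14645565] [ 0.59844834 -0.01444051  0.1246062 ]
-0.1069462415943822 [-3.99785666  0.66886989 14.38407134]
0.42 True [ 0.5911 -0.016   0.1439] [-6.2  0.9 12.4]
True [-3.   0.5  7. ] 0.1717557580922917
14.1
```

View pics/s2.png

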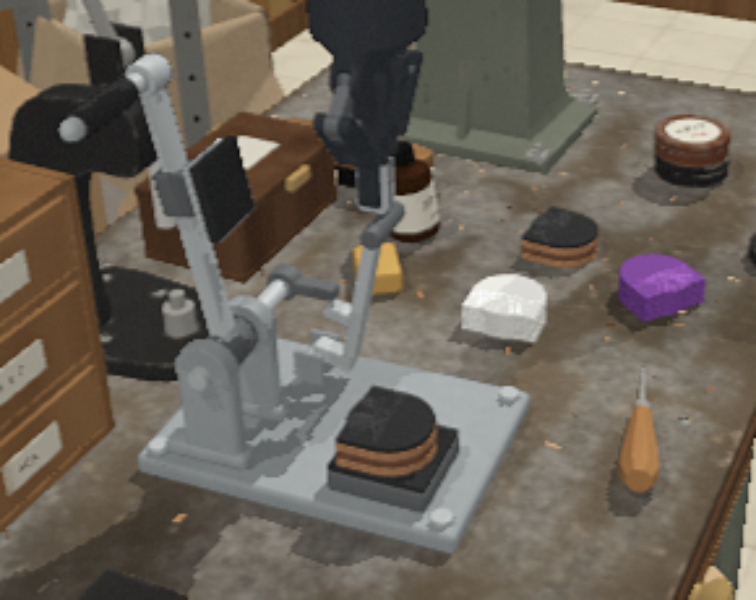

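The pinch missed: the descent stopped early at z = 0.146, and the shut fingers then nudged the catch slightly forward. I'll estimate the knob's new place and re-pinch with the gripper fully open.

Run:
```python
from h import *
pose=[.5295,.0845,.0778]; q=down(np.pi+.0778); G=bot.grip_depth
N=lambda f,y=-.102:W(pose,[.094-.118*np.sin(f),y,.03+.118*np.cos(f)])
for f in (.22,.3,.35,.4,.45,.5,.6): print(f,*[((proj("scene",N(f,y))[0]-[150,170])*2.607).round(0) for y in(-.118,-.102,-.087)])
p=bot.read_position(); bot.move_linear([p[0],p[1],.21],.2); bot.set_gripper(1.0,20)
bot.move_linear(W(pose,[-.01,-.125,.21]),.2)
p,r=bot.read_position(),bot.read_tool_rot(); im=bot.camera("wrist"); np.save("wp4.npy",np.r_[p,r]); cv2.imwrite("pics/w4.png",im[:,:,::-1]); print(bot.read_clock())
```

```text
0.22 [365. 194.] [356. 204.] [346. 215.]
0.3 [377. 199.] [368. 210.] [359. 220.]
0.35 [385. 202.] [376. 213.] [367. 224.]
0.4 [392. 207.] [383. 218.] [374. 228.]
0.45 [400. 211.] [391. 222.] [382. 233.]
0.5 [407. 216.] [398. 227.] [389. 237.]
0.6 [421. 226.] [412. 237.] [403. 248.]
15.9
```

View pics/w4.png

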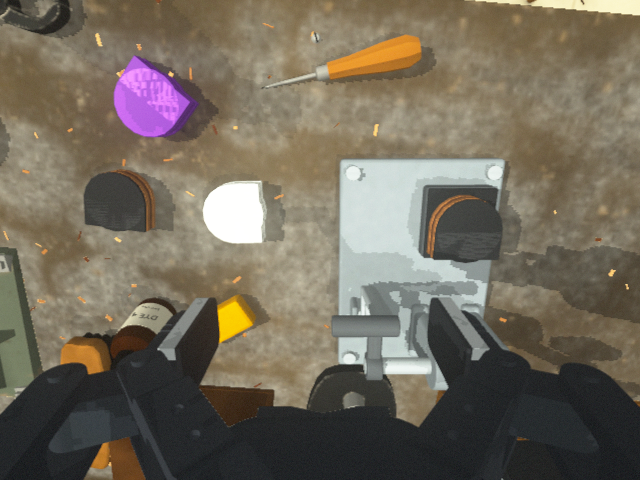

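The wrist view shows the fingers closing along the press's y, so the tool needs a quarter turn for the knob. The knob is now at (365,327).

Run:
```python
from h import *
pose=[.5295,.0845,.0778]; G=bot.grip_depth; a=pose[2]
w=np.load("wp4.npy"); c,s=np.cos(a),np.sin(a)
x=np.array([[c,s],[-s,c]])@(wrist_hit(w[:3],w[3:],(365,327),.141)[:2]-pose[:2]); xe=np.array([[c,s],[-s,c]])@(wrist_hit(w[:3],w[3:],(332,327),.141)[:2]-pose[:2])
print("knob",x,xe)
f0=float(np.clip(np.arcsin((.094-x[0])/.118),.25,.5)); print("f0",f0)
K=lambda f,dz=0:W(pose,[.094-.118*np.sin(f),-.105,.03+.118*np.cos(f)-G+dz])
q=down(a-np.pi/2)
bot.set_gripper(.7,20); bot.move_pose(K(f0,.07),q); print(bot.read_joint_positions().round(2))
print(bot.move_linear(K(f0),.08,until_force=12)); print(bot.read_position(),K(f0))
bot.set_gripper(0.0,20); print(bot.read_gripper_width()*85,bot.read_ft_force())
if bot.read_gripper_width()*85>10:
  for f in np.linspace(f0,1.366,8)[1:]:
    h=bot.move_linear(K(f),.12,until_force=25); print(round(f,2),h,bot.read_ft_force().round(1))
    if h: break
  print(bot.move_linear(K(1.40),.05,until_force=12),bot.read_ft_force().round(1),bot.read_gripper_width()*85)
im=bot.camera("scene"); cv2.imwrite("pics/s3.png",cv2.resize(im[170:400,150:440,::-1],(756,600))); print(bot.read_clock())
```

```text
knob [ 0.04399564 -0.09644386] [ 0.04405326 -0.11870387]
f0 0.4375988033673747
[-0.16  0.42 -0.17  0.98 -0.   -1.8 ]
False
[ 0.58202468 -0.01684249  0.1187272 ] [ 0.58152332 -0.01676298  0.11818107]
13.970892523262538 [0.46548464 1.03718422 1.16116973]
0.57 False [-0.6 -1.  -0.1]
0.7 False [ 1.4 -1.4 -2.2]
0.84 False [ 1.8 -1.6 -3.8]
0.97 False [ 2.9 -1.8 -1.8]
1.1 False [ 3.2 -1.6 -2.2]
1.23 False [ 4.3 -2.9 -1.7]
1.37 False [ 5.1 -2.1 -3.4]
False [ 1.7 -1.9 13.8] 14.340350903657551
21.4083
```

View pics/s3.png

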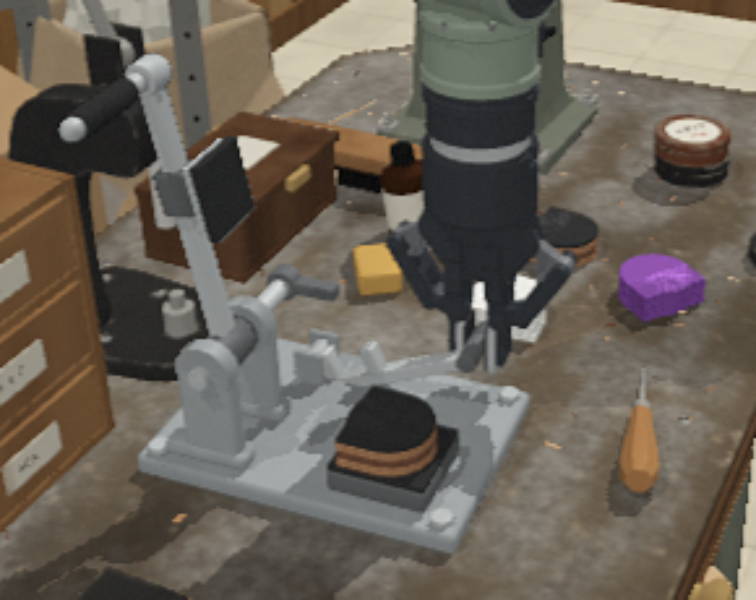

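The catch is on its forward stop and the heel hasn't moved. Next I'll release the knob, rise, and pinch the lever grip.

```bash
cat >> h.py <<'E'
pose=[.5295,.0845,.0778]
def L(th,dz=0,y=.053): 
    f=np.radians(10)-th; return W(pose,[.115+.19*np.sin(f),y,.085+.19*np.cos(f)-bot.grip_depth+dz])
E
python3 - <<'E'
from h import *
T=np.array((185,40))/2.8+[200,140];S=np.array((75,182))/2.607+[150,170]
f=least_squares(lambda X:np.r_[proj("top",X)[0]-T,proj("scene",X)[0]-S],[.7,.15,.1]);print("cabinet corner",f.x,f.cost)
q=down(pose[2]-np.pi/2)
bot.set_gripper(.42,20); p=bot.read_position()
bot.move_linear([p[0],p[1],.12],.1); bot.move_linear([p[0],p[1],.34],.25)
bot.set_gripper(.7,80)
bot.move_pose(L(0,.085),q); print(bot.read_joint_positions().round(2))
print(bot.move_linear(L(0),.08,until_force=12)); print(bot.read_position(),L(0))
bot.set_gripper(0.0,80); print(bot.read_gripper_width()*85,bot.read_ft_force(),bot.read_clock())
E
```

```text
cabinet corner [0.73406155 0.11269363 0.19583068] 0.0023061533419810017
[ 0.11  0.58  0.47  1.47 -0.   -1.54]
False
[0.67330976 0.14889657 0.25415746] [0.67292625 0.14884194 0.25341347]
14.706002097631734 [1.71327323 0.61474991 1.86918226] 26.8
```

Run:
```python
from h import *
for th in np.linspace(0,1.67,11)[1:]:
    h=bot.move_linear(L(th),.12,until_force=35); print(round(th,2),h,bot.read_ft_force().round(1),round(bot.read_gripper_width()*85,1))
    if h: break
else:
  p=L(1.745)
  for dz in (.006,.003,0,-.002,-.004,-.006,-.008,-.010):
    bot.move_linear([*p[:2],p[2]+dz],.04); bot.wait(.1); F=bot.read_ft_force(); print(dz,bot.read_position()[2].round(4)+.019,F.round(1))
    if F[2]>28: break
im=bot.camera("scene"); cv2.imwrite("pics/s4.png",cv2.resize(im[170:400,150:440,::-1],(756,600))); print(bot.read_clock(),bot.read_gripper_width()*85)
```

```text
0.17 False [ 0.8 -0.2  2.2] 14.8
0.33 False [ 1.3 -0.9  4.2] 14.3
0.5 False [ 0.3 -1.2  7.2] 14.8
0.67 False [-2.4 -2.1  6.3] 14.6
0.84 False [-2.4 -3.2  6.9] 14.3
1.0 False [-3.4 -4.5  5.6] 14.5
1.17 False [-2.2 -5.   5.1] 14.5
1.34 False [-3.9 -4.5  3.4] 14.8
1.5 False [-3.6 -5.9  2.5] 14.7
1.67 False [-3.1 -5.2  2.3] 14.3
0.006 0.092 [-4.2 -5.3  6.5]
0.003 0.0891 [-4.6 -5.2  8. ]
0 0.0862 [-5.4 -5.1  9.5]
-0.002 0.0848 [-7.  -5.9 16.3]
-0.004 0.0835 [-10.9  -6.7  24. ]
-0.006 0.0823 [-12.   -6.9  32.1]
33.225 14.65703492489775
```

View pics/s4.png

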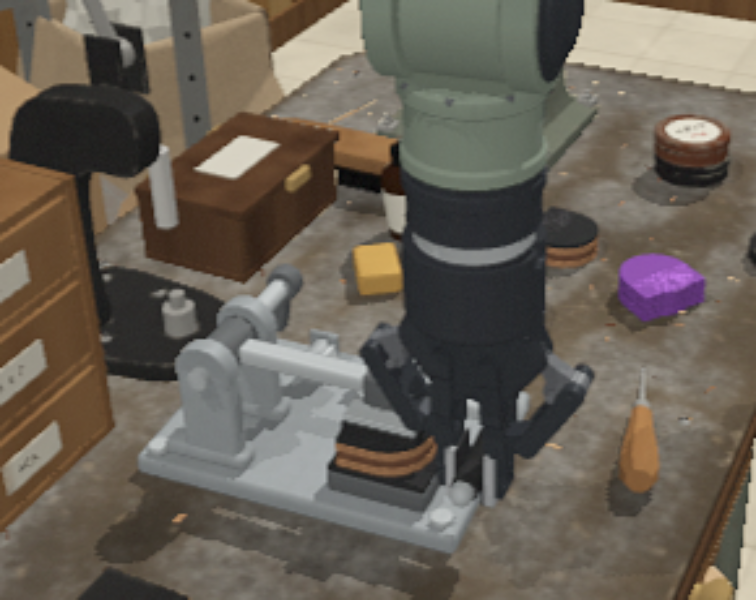

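The lever is level on the heel: force jumped from about 9 to 32 N once it met the stop. The heel is still on the bed and the grip is held, so I'm handing in.

Run:
```python
from cell import bot
bot.wait(.5); print(bot.read_ft_force(),bot.read_gripper_width()*85); print(bot.close_job())
```

```text
[-12.13588453  -7.22441707  31.65898539] 14.85469106435071
the job is handed in; nothing more can be done
None
```

The job is handed in at about 34 s on the robot's clock: the top heel is flat in the middle of the bed, the lower heel was not moved, the catch is fully forward, and the gripper is holding the lever on its stop with about 32 N; a first try at the catch, with the gripper turned the wrong way, only nudged it forward.

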